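# Blow down the air receiver into a hung catch can

### The arm

A 6-joint arm with a two-finger parallel gripper is mounted at the origin on the work surface. World frame = base frame: x ahead of the robot, y to its left, z up, the work surface at z = 0. Lengths are in m, angles in rad, forces in N, time in s.
With the tool pointing down it reaches from about 0.35 to 1 m from the base axis. Payload 7.1 kg.
Tool frame: the origin (TCP) lies at the very end of the fingers, on their centre line; the grasp point (between the pads) lies 19 mm behind it (manip.pinch_z is the distance from the TCP to the grasp point, in m); z points along the fingers, y is the direction in which the jaws open and shut (so a half turn about z gives the same grasp; the last joint's range is limited). The gripper opens to 85 mm and grips with 20 to 120 N. Pads are 22 mm wide; open, the fingers measure 114 mm over their backs; the gripper's body (76 mm by 85 mm) begins 54 mm behind the grasp point. The pads swing forward as they close: fully open they stand 13 mm farther back than shut.
Start: joints at [1.323, 0.423, 1.63, -0, 1.089, -0.019], TCP at [0.142, 0.609, 0.231] pointing down, gripper open.
Joint ranges: [-3, 3], [-0.9, 2.11], [0.09, 2.58], [-1.31, 4.45], [0.11, 2.69], [-2.54, 2.54]. Speed limits (rad/s): [2.39, 2.39, 3.01, 3.14, 3.14, 3.14].

### API

Orientations are given as a 3x3 rotation matrix whose columns are the frame's x, y, z axes.
In Python, from workcell import manip gives the robot as it stands.
- The arm moves only by the shell command python3 -m crank 'ROWS'. ROWS is JSON, a list of rows, each a list of 5 numbers: the closure, from 0 (fully open) to 1 (shut), then the shift along the world's x, y, z in units of 60 mm (1.0 is 60 mm), then the turn about the world's z in units of 8 degrees (1.0 is 8 degrees). In form: [[grip, x, y, z, yaw], ...]. A call has 1 to 12 rows; each row is the pose to reach, as a shift and turn from the pose commanded when the call began; what a row does not reach only later rows make up. A row lasts 1/8 s, in which the tool goes at most 62.5 mm and 10.7 degrees, less where a joint would pass 70% of its speed; a pose out of reach is approached as far as the arm can. A call with a gripper value outside its range is refused whole. The fingers move at their own pace and stop on an object; the grip force is fixed at half the most. Time passes only in rows, so rows that repeat a pose let the fingers close. It gives the time, the measured TCP pose, the force and the opening at its end, in the units of the state.
- manip.sense(): the state, without advancing time (a new reading comes with each control period).
- manip.get_image(name): name is "side" or "top" or "wrist"; returns the picture (400x640x3 uint8, blue, green, red); there is no depth.
- manip.camera_params(name): a dict with "fx", "fy", "cx", "cy" (pixels), "view" (4x4, takes a point from world to camera coordinates). Camera axes: x right, y down, z forward; pixel columns grow to the right and rows downward; lengths in m; the calibration is good to about 2 mm. A picture is of the moment at which its call begins: read the wrist's pose just before it. camera_params takes no time and is no camera call; for the wrist camera it gives the pose at the moment of the call.
- manip.sign_off(): hands the job in, once; it reports no verdict.
The state is a dict: "clock": time; "joints": joint angles; "joint_velocities": joint speeds; "joint_efforts": joint torques, N m; "eef_pos": TCP position; "orientation": TCP orientation; "wrist_force": force on the tool from outside, world axes, zero at the start; "wrist_torque": the same for the moment, N m; "gripper_width": finger opening in m.
Only numpy, scipy, OpenCV 4.12 (cv2) and the standard library are available. Lean on these libraries where they do the work, as an engineer would, in place of code of your own. Each camera call takes 0.05 s, during which the arm holds its last target. There are 200 camera calls.

### The job

Blow down the workshop's air receiver: hang the catch can by its bow handle on the hook at the drain spout, so that it hangs freely under the nozzle. Then flip the yellow safety catch right over, off the red drain lever, and pull the lever forward, the way the spout points, all the way to its stop and hold it there against its spring; finish while still holding it fully open. Carry the can upright, and leave the other things on the bench where they are.

Things in the scene. Friction and masses are not known exactly. Their poses are not given: they have to be found in the camera images.
- blowdown: Blow-down standpipe fixed to the bench: riser pipe on a flange, gauge on top, brass valve, spout running level to its hook. Origin on the bench below the valve; z up, own -x the way spout and hook point (about towards the robot), +y the lever's side. In its frame (mm): riser at x 80 (38 wide), gauge above it to z 277; valve x -35 to 35, top z 214; spout 25 thick, axis y 0, z 190, elbow at x -100.
- hook_seat (a point): Where the bow's bar axis rests in the hook: (-140, 0, 196.5) mm in the standpipe's frame, same axes. The hook is a 9 mm round rod running level along -x under this point, its tip turned up 30 mm further on (x -170), top of tip z 222. The spout's nozzle hangs behind, over the can's mouth: lowest point z 162 at x -110. Bring the bow in over the tip from -x, then lower it.
- catch_can: Loose open aluminium can, rim 110 mm wide, 70 mm high, about 0.35 kg, with a rigid bow of 10 mm round bar in its y-z plane: legs at y -58 and 58 mm, top bar along y, axis 155 mm above the underside, with an 8 mm upward kink from y -14 to 14 for the hook. Grip the straight bar from above, 33 mm beside the middle. Origin: centre of underside; z up. Half turn: the same. Starts upright on the bench.
- bow_top (a point): Middle of the can's bow: axis of the bar at the top of the kink, 163 mm above the can's underside. Axes of the can.
- safety_catch (a joint): Angle of the yellow catch, rad: 0 closed (level across the lever's front; the lever then has under 0.1 rad of play), growing as its free end goes up and over towards the pipe, to the stop at 2.9 (lying over the valve). Held by gravity alone: beyond about 1.6 it falls open and stays, before that it falls shut. Turns with under 0.1 N m.
- catch_pivot (a point): Hinge of the catch: (-17, 30, 235) mm in the standpipe's frame, fixed, axis along its x. At angle a the bar points along (0, cos a, sin a) in that frame; the bar is 8 mm thick in x, 14 mm high, 80 mm long.
- catch_pin (a point): On the catch's black finger pin, moves with it: 70 mm from the hinge axis, 26 mm in front (-x) of the bar's middle. The pin is round, 12 mm thick, parallel to the standpipe's x and stands 38 mm out of the bar's front. Can be pinched from above, fingers closing along the standpipe's y (the pin then turns between them), or lifted from below.
- drain_lever (a joint): Angle of the drain lever (red grip), rad: 0 closed (upright), growing as its top is pulled in the standpipe's -x, to the stop at 0.87 (fully open). A spring drives it back to 0: about 5 N at the grip to start it, 10 N at the stop.
- lever_pivot (a point): Hinge of the lever: (0, 60, 190) mm in the standpipe's frame, fixed, axis along its y. At angle b the lever points along (-sin b, 0, cos b) in that frame.
- lever_grip (a point): On the lever's red grip, 100 mm from its hinge, moves and turns with the lever (z along it). The grip is 14 mm thick along the standpipe's y, 18 mm wide across it, and reaches from 57 to 123 mm from the hinge. Can be pinched from above, or drawn forward by closed fingers set behind it (60 mm free there).
- oil_bottle: Loose amber bottle with blue cap, 84 mm diameter, 188 mm high, upright; to be left alone. Origin under its centre.
- spray_can: Loose black and red spray can with white cap, 66 mm diameter, 188 mm high, upright; to be left alone. Origin under its centre.
- spanner: Loose steel spanner lying on the bench, 190 mm long along its x; to be left alone. Origin under its middle.
There are look-alikes about, which are no part of the job. What is meant by the catch_can is not purple or turquoise, and is the smaller of those in its own colour.

How it is judged:
On the way, in this order (a step that is already met when the one before it is completed fails the run):
1. the can hangs from the hook by its bow, let go (distance between bow_top and hook_seat below 0.02 m and contact force between catch_can and blowdown above 1 N and contact force between catch_can and the fingers below 0.2 N and height (world z) of catch_can above 0.015 m), for 0.3 s.
2. the safety catch is flipped right over (value of joint safety_catch above 2.3 rad), for 0.2 s.
3. the lever is pulled fully open (value of joint drain_lever above 0.76 rad), for 0.5 s.
At the end, for the whole second after the job is handed in: The lever is held at 0.76 rad or more by the robot (over 2 N), the catch lies over (above 2.3 rad), and the can hangs from the hook alone: bow middle within 20 mm of the hook seat, off the bench, not touched by the fingers, within 0.25 rad of upright, slower than 80 mm/s (all of step 1 and value of joint drain_lever above 0.76 rad and contact force between any of the fingers, the arm and blowdown above 2 N and value of joint safety_catch above 2.3 rad and angle between catch_can's own z axis and vertical below 0.25 rad and linear speed of catch_can below 0.08 m/s); the arm keeps its last pose, push and grip.
It fails at once if the lever is forced while its catch is still on (value of joint drain_lever above 0.3 rad and value of joint safety_catch below 0.9 rad).
It fails at once if the can is tipped (angle between catch_can's own z axis and vertical above 0.8 rad).
It fails at once if a bystander is moved or knocked over (distance of any of oil_bottle, spray_can, spanner from where it was at the start of the episode above 0.03 m or angle between any of oil_bottle, spray_can's own z axis and vertical above 0.4 rad).
It also fails if it takes over 72 s, if anything falls off the work surface, if the arm or the gripper's body presses on something with over 40 N, if the wrist force passes 120 N, or if a joint passes its speed limit or range.

## Working session

There is one attempt and no reset: what is moved stays moved. The work goes in short steps, Python scripts to look and compute and a shell command to move; the robot and the scene stay as the last step left them, time stands still between calls to the robot, and variables do not carry over. Pictures are saved under pics/ and viewed, about 8 in all and at most 12, crops included, and the job is handed in when it is done.

```bash
mkdir -p pics; ls; python3 - <<'E'
from workcell import manip
import cv2,numpy as np
for n in("side","top"):
    cv2.imwrite(f"pics/{n}0.png",manip.get_image(n))
    p=manip.camera_params(n);print(n,p["fx"],p["fy"],p["cx"],p["cy"]);print(np.round(p["view"],4))
s=manip.sense();print(s);print(manip.pinch_z)
E
```

```text
pics
side 426.92926588393374 426.92926588393374 321.9736629503037 198.46059462026847
[[ 0.7391 -0.6733  0.0208 -0.3955]
 [-0.3932 -0.4563 -0.7983  0.272 ]
 [ 0.5469  0.5818 -0.602   1.0588]
 [ 0.      0.      0.      1.    ]]
top 474.0224770050331 474.0224770050331 312.3683707880563 201.7496339029439
[[-0.0071 -1.     -0.0053 -0.0889]
 [-0.9905  0.0078 -0.137   0.4691]
 [ 0.1371  0.0042 -0.9906  1.5305]
 [ 0.      0.      0.      1.    ]]
{'clock': 0.1, 'joints': array([ 1.32303572e+00,  4.23765736e-01,  1.63061422e+00,  3.31079228e-05,
        1.08860722e+00, -1.90136495e-02]), 'joint_velocities': array([ 0.00064924,  0.00125213, -0.00114852,  0.00129316, -0.00101741,
       -0.00204777]), 'joint_efforts': array([-4.98992322e-04, -5.58429229e+01, -2.82446891e+01, -3.21739435e-05,
        3.09653478e-03, -1.43761270e-05]), 'eef_pos': array([0.14157605, 0.60824347, 0.23062235]), 'orientation': array([[-9.73947799e-01,  2.26772015e-01, -3.70421323e-04],
       [ 2.26772311e-01,  9.73946873e-01, -1.34474710e-03],
       [ 5.58196798e-05, -1.39371478e-03, -9.99999027e-01]]), 'wrist_force': array([-0.4422123 ,  0.54296949,  0.32539714]), 'wrist_torque': array([-0.02557186,  0.0245312 ,  0.00104539]), 'gripper_width': 0.08545314447084898}
0.0187
```

View pics/side0.png

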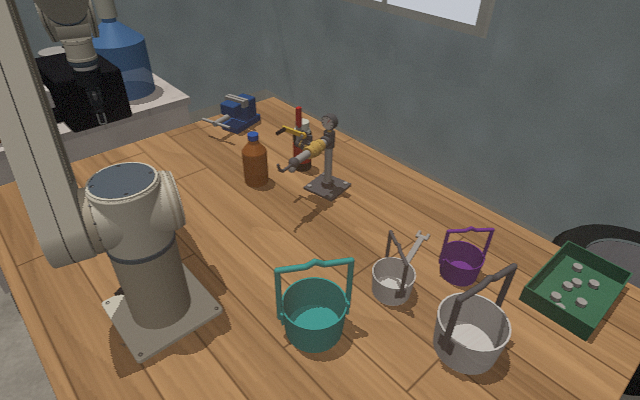

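View pics/top0.png

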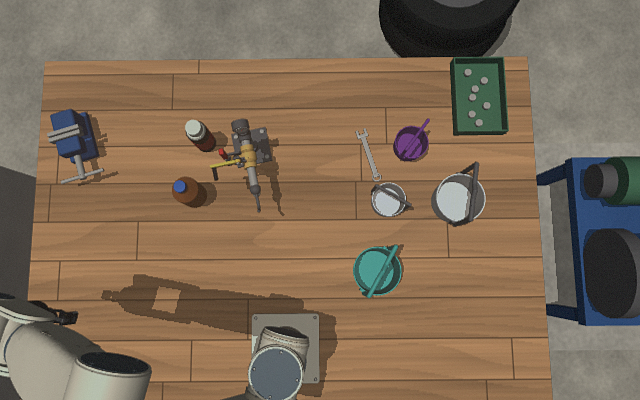

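Look-alikes as seen in the top view: teal can (378,270), purple can (410,142), large aluminium can (460,198) and small aluminium can (388,199). The small aluminium one fits the description; in the side view it is at (393,278). I'll check it and the standpipe in one composite crop.

```bash
python3 - <<'E'
import cv2,numpy as np
s=cv2.imread("pics/side0.png");t=cv2.imread("pics/top0.png")
def c(im,x,y,w=100,h=75): return cv2.resize(im[y:y+h,x:x+w],(400,300),interpolation=cv2.INTER_CUBIC)
a=np.vstack([np.hstack([c(t,345,160),c(s,345,230)]),np.hstack([c(t,200,110,140,105),c(s,260,100,132,99)])])
cv2.imwrite("pics/crop1.png",a)
E
```

```text
(no output)
```

View pics/crop1.png

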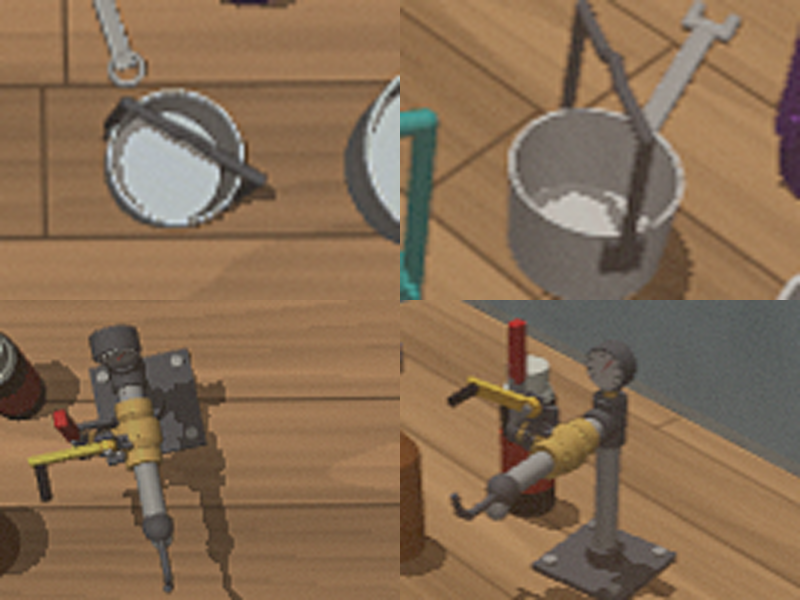

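The crop confirms the small aluminium can at top (388,199), bow ends about (376,186) and (410,205). The standpipe's hook tip is at top (259,211) and its pin at (216,179). Now I'll fit both poses by least squares.

```bash
cat > h.py <<'E'
from workcell import manip
import numpy as np
from scipy.optimize import least_squares
P={n:manip.camera_params(n) for n in("side","top")}
def proj(n,p,cam=None):
    c=cam or P[n]; q=c["view"][:3,:3]@np.asarray(p)+c["view"][:3,3]
    return np.array([c["fx"]*q[0]/q[2]+c["cx"],c["fy"]*q[1]/q[2]+c["cy"]])
def pose(v,p):
    x,y,a=v;c,s=np.cos(a),np.sin(a);p=np.asarray(p)
    return np.array([x+c*p[0]-s*p[1],y+s*p[0]+c*p[1],p[2]])
def fit(obs,v0):
    f=lambda v:np.concatenate([proj(n,pose(v,p))-np.array(u) for n,p,u in obs])
    r=least_squares(f,v0,loss="soft_l1");return r.x,np.round(r.fun.reshape(-1,2),1) 
E
python3 - <<'E'
from h import *
o=[("top",(-.170,0,.222),(258.8,210.8)),("top",(.08,0,.01),(253,148.2)),("top",(-.059,.1,.235),(215.8,179.3)),("top",(0,.06,.313),(221,149.2)),("top",(-.1,0,.19),(255,189.5)),
("side",(-.17,0,.222),(278.2,165)),("side",(0,.06,.313),(298.6,107.3)),("side",(-.059,.1,.235),(277.2,133.7)),("side",(-.1,0,.19),(293,163.4)),("side",(.08,0,.01),(327,184.8))]
v,r=fit(o,[.55,.1,0]);print("pipe",v.round(4),r.tolist())
for k,p in dict(seat=(-.14,0,.1965),pin=(-.043,.1,.235),grip=(0,.06,.29)).items():print(k,pose(v,p).round(4))
o=[("top",(0,0,.07),(388.7,199.5)),("top",(0,.058,.155),(376.2,186.5)),("top",(0,-.058,.155),(410.5,205)),("side",(0,.058,.155),(390.5,232.5)),("side",(0,-.058,.155),(406.2,265)),("side",(0,0,.163),(398,243.8))]
v,r=fit(o,[.5,-.2,.5]);print("can",v.round(4),r.tolist())
for y in(.033,-.033):print(pose(v,(0,y,.155)).round(4))
E
```

```text
pipe [0.5838 0.0951 0.1935] [[-0.3, 0.0], [-0.7, -1.6], [1.1, 0.4], [0.7, 1.7], [0.4, -0.3], [-1.0, -1.6], [-0.0, -0.4], [-0.7, -0.2], [0.5, -0.8], [0.7, 0.2]]
seat [0.4464 0.0682 0.1965]
pin [0.5224 0.185  0.235 ]
grip [0.5722 0.154  0.29  ]
can [ 0.4686 -0.3384 -0.5349] [[0.1, -0.0], [0.3, -0.5], [-0.6, 0.0], [-0.6, -0.5], [0.2, 0.1], [0.2, 1.6]]
[ 0.4855 -0.31    0.155 ]
[ 0.4518 -0.3668  0.155 ]
```

```bash
python3 -m crank '[[0,0.5,0,1,-1],[0,1.2,-0.4,2,-2],[0,2,-1,2,-3],[0,2.8,-1.6,2,-4],[0,3.5,-2.2,2,-5],[0,4.2,-2.8,2,-6],[0,4.8,-3.5,2,-7],[0,5.17,-4.4,2,-8],[0,5.17,-5.4,2,-9],[0,5.17,-6.4,2,-10],[0,5.17,-7.4,2,-11],[0,5.17,-8.4,2,-12]]'
```

```text
clock: 1.6
eef_pos: [0.4514, 0.1029, 0.3511]
orientation: [[0.331, 0.944, -0.0], [0.944, -0.331, -0.0], [-0.0, -0.0, -1.0]]
wrist_force: [1.9, 0.0, -0.4]
gripper_width: 0.0856
```

```bash
python3 -m crank '[[0,0,-1,0,-1],[0,0,-2,0,-1.44],[0,0,-3,0,-1.44],[0,0,-4,0,-1.44],[0,0,-5,0,-1.44],[0,0,-6,0,-1.44],[0,0,-7,-0.4,-1.44],[0,0,-7.83,-1.2,-1.44],[0,0,-7.83,-1.5,-1.44],[0,0,-7.83,-1.5,-1.44],[0,0,-7.83,-1.5,-1.44]]'; python3 - <<'E'
from h import *
import cv2
c=manip.camera_params("wrist");im=manip.get_image("wrist")
v=(.4686,-.3384,-.5349)
for p in((0,0,.163),(0,-.033,.155),(0,.058,.155),(0,-.058,.155)):
    q=proj(0,pose(v,p),c);print(p,q.round(1));cv2.circle(im,tuple(int(i) for i in q),3,(0,0,255),1)
s=manip.sense();print(s["eef_pos"]);cv2.imwrite("pics/w1.png",im)
E
```

```text
clock: 2.98
eef_pos: [0.4523, -0.3649, 0.2622]
orientation: [[0.509, 0.861, 0.001], [0.861, -0.509, -0.0], [-0.0, 0.001, -1.0]]
wrist_force: [-0.2, -0.5, 0.4]
gripper_width: 0.0854
(0, 0, 0.163) [318.1 162.9]
(0, -0.033, 0.155) [318.1 195.9]
(0, 0.058, 0.155) [318.1  93.4]
(0, -0.058, 0.155) [318.1 220.4]
[ 0.45260063 -0.36488038  0.26270484]
```

View pics/w1.png

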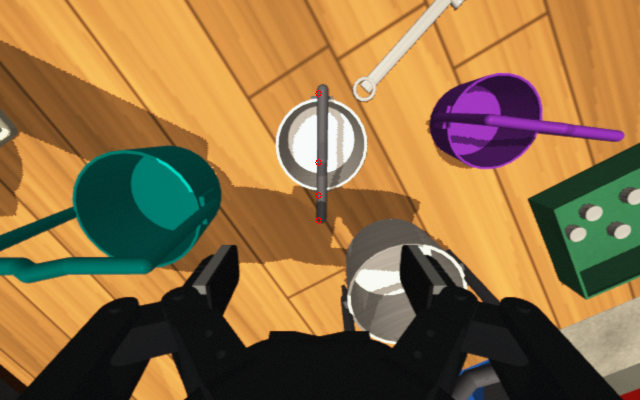

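The wrist view shows the bow running from (323,87) to (321,220), about 3 px right of the prediction. I'll correct by about 3 mm, go down and grip.

```bash
python3 -m crank '[[0,0.04,-0.05,-0.5,0],[0,0.04,-0.05,-1,0],[0,0.04,-0.05,-1.5,0],[0,0.04,-0.05,-1.9,0],[0,0.04,-0.05,-2.08,0],[0,0.04,-0.05,-2.08,0],[0.5,0.04,-0.05,-2.08,0],[1,0.04,-0.05,-2.08,0],[1,0.04,-0.05,-2.08,0],[1,0.04,-0.05,-2.08,0],[1,0.04,-0.05,-2.08,0],[1,0.04,-0.05,-2.08,0]]'; python3 -c "
from workcell import manip
print(manip.sense())"
```

```text
clock: 4.53
eef_pos: [0.4541, -0.3682, 0.1368]
orientation: [[0.509, 0.86, -0.0], [0.86, -0.509, -0.0], [-0.0, -0.0, -1.0]]
wrist_force: [-4.1, 0.6, 4.8]
gripper_width: 0.0077
{'clock': 4.525, 'joints': array([-7.01499654e-01,  4.88012340e-01,  1.78388054e+00, -2.77195748e-04,
        8.69889141e-01, -1.66724343e-01]), 'joint_velocities': array([-0.000858  , -0.000404  ,  0.00116001, -0.00121521, -0.0020938 ,
       -0.00033764]), 'joint_efforts': array([ 9.23788156e-01, -5.18559623e+01, -2.29714090e+01,  3.40655548e-01,
       -6.85505457e-01, -4.41505355e-03]), 'eef_pos': array([ 0.45412507, -0.36817495,  0.13675927]), 'orientation': array([[ 5.09493876e-01,  8.60474236e-01, -2.81361388e-04],
       [ 8.60474264e-01, -5.09493905e-01, -3.96248121e-05],
       [-1.77448042e-04, -2.21915634e-04, -9.99999960e-01]]), 'wrist_force': array([-4.11390181,  0.55265398,  4.80473563]), 'wrist_torque': array([ 0.10200882,  0.45547346, -0.00357195]), 'gripper_width': 0.007711681603070607}
```

```bash
python3 -m crank '[[1,0,0,0.3,0],[1,0,0,0.7,0],[1,0,0,1.2,0],[1,0,0,1.6,0],[1,0,0,1.75,0],[1,-0.05,0.3,1.75,0.2],[1,-0.1,0.7,1.75,0.5],[1,-0.2,1.2,1.75,0.9],[1,-0.3,1.8,1.75,1.4],[1,-0.45,2.4,1.75,1.9],[1,-0.6,3,1.75,2.4],[1,-0.7,3.6,1.75,2.9]]' && python3 -m crank '[[1,-0.15,0.6,0,0.5],[1,-0.3,1.2,0,1],[1,-0.45,1.8,0,1.5],[1,-0.55,2.3,0,1.9],[1,-0.6,2.7,0,2.2],[1,-0.63,2.88,0,2.31],[1,-0.63,2.88,0,2.31],[1,-0.63,2.88,0,2.31],[1,-0.63,2.88,0,2.31]]'; python3 - <<'E'
from h import *
import cv2
print(manip.sense()["eef_pos"],manip.sense()["wrist_force"])
s=manip.get_image("side");t=manip.get_image("top")
cv2.imwrite("pics/s2.png",s);cv2.imwrite("pics/t2.png",t)
c=lambda im,x,y,w,h:cv2.resize(im[y:y+h,x:x+w],(400,400),interpolation=cv2.INTER_CUBIC)
cv2.imwrite("pics/c2.png",np.hstack([c(s,220,90,130,130),c(t,200,130,130,130)]))
E
```

```text
clock: 6.02
eef_pos: [0.4102, -0.1492, 0.2404]
orientation: [[0.125, 0.992, -0.002], [0.992, -0.125, 0.001], [0.001, -0.003, -1.0]]
wrist_force: [1.4, -0.8, -3.2]
gripper_width: 0.0081
clock: 7.15
eef_pos: [0.3746, 0.0201, 0.2414]
orientation: [[-0.191, 0.982, -0.0], [0.982, 0.191, -0.0], [-0.0, -0.0, -1.0]]
wrist_force: [0.1, 0.4, -4.4]
gripper_width: 0.0078
[0.37457375 0.02013221 0.24143015] [ 0.14221508  0.41584047 -4.44953788]
```

View pics/c2.png

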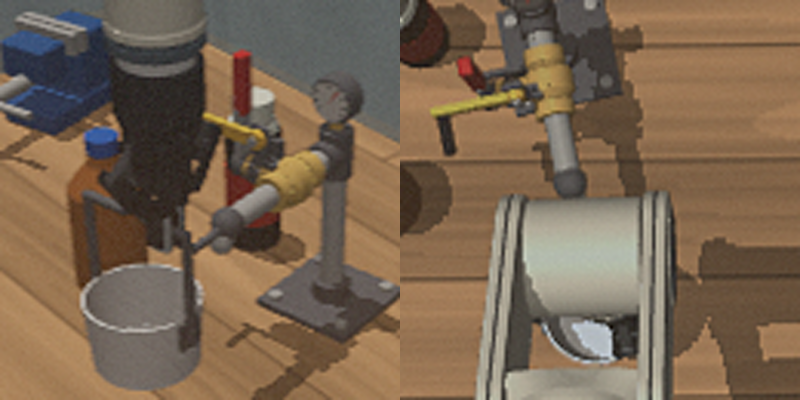

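```bash
python3 - <<'E'
from h import *
a=.1935;v=[.3746-np.sin(a)*.033,.0201+np.cos(a)*.033,a]
print(v)
for p in((0,0,.175),(0,.058,.26),(0,-.058,.26),(0,0,.105)):print(p,((proj("side",pose(v,p))-[220,90])*3.077).round(),)
for p in((-.17,0,.222),(-.14,0,.192)):print(((proj("side",pose((.5838,.0951,a),p))-[220,90])*3.077).round())
E
```

```text
[np.float64(0.3682542733812533), np.float64(0.052484128113632), 0.1935]
(0, 0, 0.175) [142. 293.]
(0, 0.058, 0.26) [ 88. 191.]
(0, -0.058, 0.26) [187. 236.]
(0, 0, 0.105) [146. 355.]
[176. 226.]
[199. 240.]
```

Can upright and matching prediction within ~3 mm (possibly slightly low). Drop to clear the nozzle with the rim, go in over the tip, then lower.

```bash
python3 -m crank '[[1,0,0,-0.2,0],[1,0,0,-0.45,0],[1,0,0,-0.45,0],[1,0.2,0.04,-0.45,0],[1,0.5,0.1,-0.45,0],[1,0.8,0.16,-0.45,0],[1,1.1,0.22,-0.45,0],[1,1.31,0.26,-0.45,0],[1,1.31,0.26,-0.45,0],[1,1.31,0.26,-0.45,0]]' && python3 -m crank '[[1,0,0,-0.2,0],[1,0,0,-0.4,0],[1,0,0,-0.6,0],[1,0,0,-0.6,0],[1,0,0,-0.6,0]]'; python3 - <<'E'
from h import *
import cv2
print(manip.sense()["eef_pos"],manip.sense()["wrist_force"])
s=manip.get_image("side");t=manip.get_image("top")
c=lambda im,x,y,w,h:cv2.resize(im[y:y+h,x:x+w],(400,400),interpolation=cv2.INTER_CUBIC)
cv2.imwrite("pics/c3.png",np.hstack([c(s,240,100,100,100),c(t,200,130,130,130)]))
E
```

```text
clock: 8.5
eef_pos: [0.4524, 0.0362, 0.2142]
orientation: [[-0.192, 0.981, -0.001], [0.981, 0.192, -0.0], [0.0, -0.001, -1.0]]
wrist_force: [-0.2, -0.5, -3.3]
gripper_width: 0.0077
clock: 9.12
eef_pos: [0.4533, 0.0363, 0.1785]
orientation: [[-0.192, 0.981, -0.0], [0.981, 0.192, -0.0], [0.0, -0.0, -1.0]]
wrist_force: [0.8, 0.1, -4.5]
gripper_width: 0.0079
[0.45325898 0.03630321 0.17847601] [ 0.76393622  0.13307248 -4.46158044]
```

View pics/c3.png

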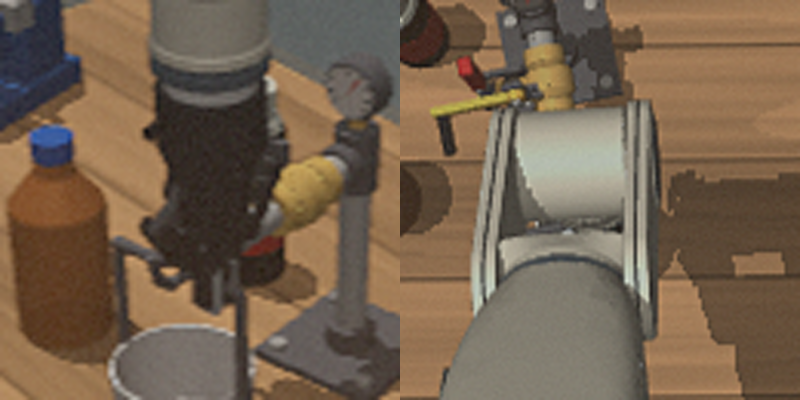

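The side crop shows the bow at about (150,260) with the hook's tip turned up under and before it; the weight is still on the arm. Lower a bit more.

```bash
python3 -m crank '[[1,0,0,-0.05,0],[1,0,0,-0.1,0],[1,0,0,-0.1,0],[1,0,0,-0.1,0]]'; python3 -m crank '[[1,0,0,-0.03,0],[1,0,0,-0.05,0],[1,0,0,-0.05,0],[1,0,0,-0.05,0]]'
```

```text
clock: 9.72
eef_pos: [0.4532, 0.0363, 0.1725]
orientation: [[-0.192, 0.981, 0.0], [0.981, 0.192, -0.0], [-0.0, 0.0, -1.0]]
wrist_force: [-0.1, -0.6, -3.6]
gripper_width: 0.0081
clock: 10.22
eef_pos: [0.4535, 0.0364, 0.1704]
orientation: [[-0.192, 0.981, 0.001], [0.981, 0.192, 0.0], [0.0, 0.001, -1.0]]
wrist_force: [-2.6, -0.5, 9.0]
gripper_width: 0.0081
```

```bash
python3 -m crank '[[1,0,0,0.08,0],[0.8,0,0,0.08,0],[0.6,0,0,0.08,0],[0.5,0,0,0.08,0],[0.5,0,0,0.08,0],[0.5,0,0,0.4,0],[0.5,0,0,0.9,0],[0.5,0,0,1.5,0],[0.5,-0.4,-0.2,2,0],[0.5,-0.8,-0.6,2.3,0],[0.5,-1,-1.4,2.4,0],[0.5,-1,-2.2,2.4,0]]'; python3 - <<'E'
from h import *
import cv2
s=manip.get_image("side");t=manip.get_image("top")
c=lambda im,x,y,w,h:cv2.resize(im[y:y+h,x:x+w],(400,400),interpolation=cv2.INTER_CUBIC)
cv2.imwrite("pics/c4.png",np.hstack([c(s,230,90,120,120),c(t,190,120,100,100)]))
E
```

```text
clock: 11.72
eef_pos: [0.3926, -0.0967, 0.3144]
orientation: [[-0.193, 0.981, 0.002], [0.981, 0.193, -0.0], [-0.001, 0.002, -1.0]]
wrist_force: [0.7, -0.3, 0.5]
gripper_width: 0.0424
```

View pics/c4.png

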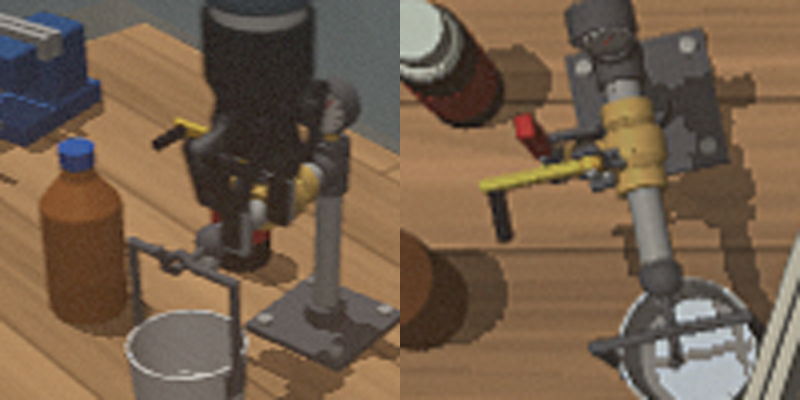

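Can hangs freely on the hook (side crop bow/hook contact at (170,262)). Now move above the catch pin with jaws along the pipe's y.

```bash
python3 -m crank '[[0.4,0,0,0.6,0.5],[0.4,0,0,1.2,1.5],[0.4,0.1,0.5,1.2,2.7],[0.4,0.4,1.2,1.2,3.9],[0.4,0.7,1.9,1.2,5.1],[0.4,1,2.6,1.2,6.3],[0.4,1.3,3.3,1.2,7.5],[0.4,1.6,4,1.2,8.7],[0.4,2.05,4.67,1.2,9.9],[0.4,2.05,4.67,1.2,11.25],[0.4,2.05,4.67,1.2,11.25],[0.4,2.05,4.67,0.6,11.25]]' && python3 -m crank '[[0.4,0,0,0,0],[0.4,0,0,0,0],[0.4,0,0,0,0]]'; python3 - <<'E'
from h import *
import cv2
c=manip.camera_params("wrist");im=manip.get_image("wrist");v=(.5838,.0951,.1935)
for p in((-.059,.1,.235),(-.021,.1,.235),(0,.06,.313),(-.17,0,.222)):
    q=proj(0,pose(v,p),c);print(p,q.round(1));cv2.circle(im,tuple(int(i) for i in q),3,(0,255,0),1)
print(manip.sense()["eef_pos"]);cv2.imwrite("pics/w5.png",im)
E
```

```text
clock: 13.32
eef_pos: [0.5173, 0.1851, 0.3516]
orientation: [[-0.982, -0.187, 0.005], [-0.187, 0.982, 0.002], [-0.006, 0.001, -1.0]]
wrist_force: [0.0, 0.6, -1.3]
gripper_width: 0.0515
clock: 13.7
eef_pos: [0.5167, 0.1846, 0.351]
orientation: [[-0.982, -0.19, 0.002], [-0.19, 0.982, 0.001], [-0.002, 0.0, -1.0]]
wrist_force: [-0.2, 0.4, -0.9]
gripper_width: 0.0512
(-0.059, 0.1, 0.235) [318.9 179.1]
(-0.021, 0.1, 0.235) [319.  215.9]
(0, 0.06, 0.313) [266.1 280.2]
(-0.17, 0, 0.222) [205.6  53.9]
[0.51664853 0.18457886 0.35084336]
```

View pics/w5.png

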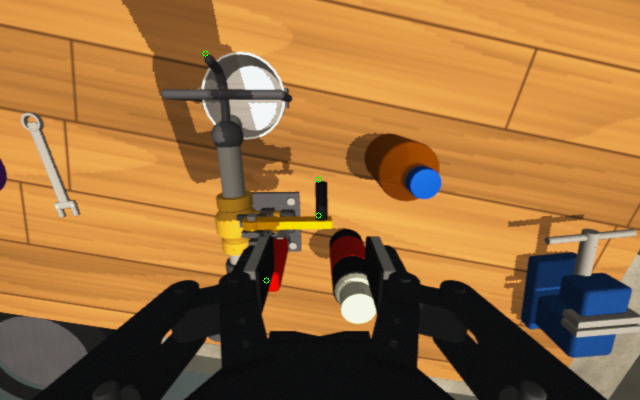

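Predictions (green) sit on the pin to ~2 px (pin at (321,180)–(320,218)). Descend and pinch.

```bash
python3 -m crank '[[0.4,-0.03,0.03,-0.5,0],[0.4,-0.03,0.03,-1,0],[0.4,-0.03,0.03,-1.5,0],[0.4,-0.03,0.03,-1.9,0],[0.4,-0.03,0.03,-2.18,0],[0.4,-0.03,0.03,-2.18,0],[0.7,-0.03,0.03,-2.18,0],[1,-0.03,0.03,-2.18,0],[1,-0.03,0.03,-2.18,0],[1,-0.03,0.03,-2.18,0],[1,-0.03,0.03,-2.18,0],[1,-0.03,0.03,-2.18,0]]'
```

```text
clock: 15.25
eef_pos: [0.515, 0.1863, 0.2196]
orientation: [[-0.981, -0.192, 0.002], [-0.192, 0.981, 0.0], [-0.002, -0.0, -1.0]]
wrist_force: [0.4, -2.3, 6.2]
gripper_width: 0.0097
```

```bash
python3 -m crank '[[1,0,-0.01,0.17,0],[1,0.01,-0.05,0.35,0],[1,0.04,-0.2,0.66,0],[1,0.09,-0.43,0.91,0],[1,0.14,-0.73,1.09,0],[1,0.21,-1.06,1.16,0],[1,0.28,-1.41,1.14,0],[1,0.34,-1.72,1.01,0],[1,0.39,-1.99,0.79,0],[1,0.42,-2.13,0.6,0],[1,0.42,-2.13,0.6,0],[1,0.42,-2.13,0.6,0]]'; python3 - <<'E'
from h import *
import cv2
c=manip.camera_params("wrist");im=manip.get_image("wrist");v=(.5838,.0951,.1935)
a=2.6;y=.03+.07*np.cos(a);z=.235+.07*np.sin(a)
print(proj(0,pose(v,(-.021,y,z)),c), proj(0,pose(v,(-.021,.1,.235)),c))
s=manip.get_image("side")
cv2.imwrite("pics/c6.png",np.hstack([cv2.resize(s[80:180,240:340],(400,400),interpolation=cv2.INTER_CUBIC),im[0:400,160:480]]))
E
```

```text
clock: 16.75
eef_pos: [0.5422, 0.0577, 0.2566]
orientation: [[-0.982, -0.191, 0.006], [-0.191, 0.982, -0.001], [-0.006, -0.002, -1.0]]
wrist_force: [7.5, -5.1, 3.7]
gripper_width: 0.0091
[317.80309008 302.77274397] [510.55489935 266.66730396]
```

View pics/c6.png

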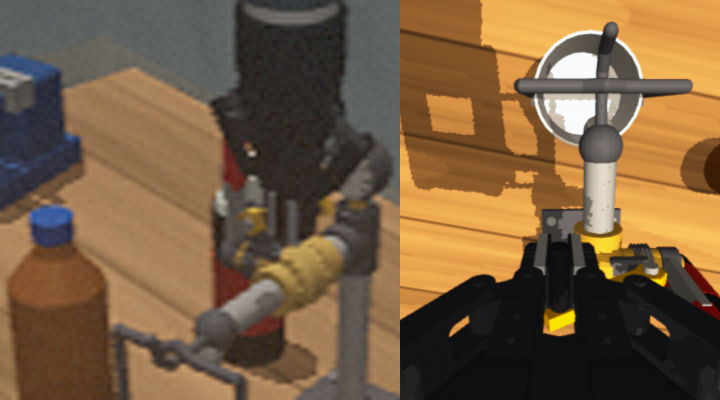

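```bash
python3 -m crank '[[0.7,0,0,0,0],[0.5,0,0,0,0],[0.5,0,0,0,0],[0.5,0,0,0.4,0],[0.5,0,0,1,0],[0.5,0,0,1.6,0],[0.5,0,0.1,1.9,0],[0.5,0.2,0.7,1.9,0],[0.5,0.45,1.3,1.9,0],[0.5,0.57,1.63,1.9,0],[0.5,0.57,1.63,1.9,0],[0.5,0.57,1.63,1.9,0]]'; python3 - <<'E'
from h import *
import cv2
c=manip.camera_params("wrist");im=manip.get_image("wrist");v=(.5838,.0951,.1935)
for p in((0,.06,.313),(0,.06,.25),(-.059,.03+.07*np.cos(2.9),.235+.07*np.sin(2.9))):
    q=proj(0,pose(v,p),c);print(p,q.round(1));cv2.circle(im,tuple(int(i) for i in q),3,(0,255,0),1)
print(manip.sense()["eef_pos"]);t=manip.get_image("side")
cv2.imwrite("pics/w7.png",np.hstack([im[100:400,120:520],cv2.resize(t[80:180,240:340],(300,300),interpolation=cv2.INTER_CUBIC)]))
E
```

```text
clock: 18.35
eef_pos: [0.5732, 0.1557, 0.3684]
orientation: [[-0.981, -0.192, -0.001], [-0.192, 0.981, -0.001], [0.001, -0.0, -1.0]]
wrist_force: [-0.5, 0.2, -0.8]
gripper_width: 0.0427
(0, 0.06, 0.313) [317.9 210.3]
(0, 0.06, 0.25) [318.2 187.8]
(-0.059, np.float64(-0.03796707156047134), np.float64(0.25174745304497875)) [210.5 126. ]
[0.5733234  0.15543881 0.36859414]
```

View pics/w7.png

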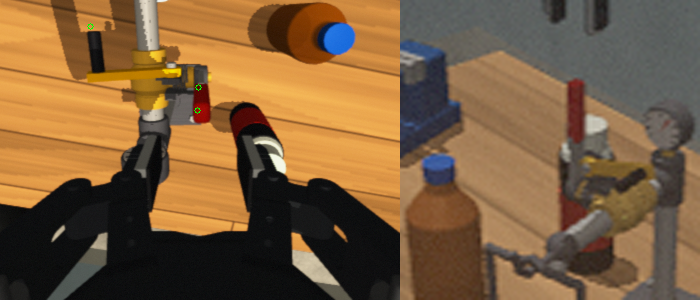

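The catch lies over the valve: black pin at (95,50) in the wrist crop, about the 2.9 rad position. Lever top is at crop (202,116), about 4 mm off prediction in x and y. I'll correct, descend and pinch the lever.

```bash
python3 -m crank '[[0.5,0.04,0.05,-0.4,0],[0.5,0.04,0.05,-0.8,0],[0.5,0.04,0.05,-1.2,0],[0.5,0.04,0.05,-1.54,0],[0.5,0.04,0.05,-1.54,0],[0.8,0.04,0.05,-1.54,0],[1,0.04,0.05,-1.54,0],[1,0.04,0.05,-1.54,0],[1,0.04,0.05,-1.54,0],[1,0.04,0.05,-1.54,0]]'
```

```text
clock: 19.7
eef_pos: [0.5769, 0.1584, 0.2778]
orientation: [[-0.981, -0.192, 0.002], [-0.192, 0.981, -0.001], [-0.002, -0.002, -1.0]]
wrist_force: [0.0, -5.4, 1.9]
gripper_width: 0.0131
```

```bash
python3 -m crank '[[1,-0.17,-0.03,-0.01,0],[1,-0.34,-0.07,-0.035,0],[1,-0.51,-0.1,-0.08,0],[1,-0.67,-0.13,-0.14,0],[1,-0.82,-0.16,-0.21,0],[1,-0.97,-0.19,-0.31,0],[1,-1.1,-0.22,-0.41,0],[1,-1.23,-0.24,-0.53,0],[1,-1.3,-0.255,-0.61,0],[1,-1.3,-0.255,-0.61,0],[1,-1.3,-0.255,-0.61,0],[1,-1.3,-0.255,-0.61,0]]'
```

```text
clock: 21.2
eef_pos: [0.5018, 0.1429, 0.2447]
orientation: [[-0.981, -0.193, 0.01], [-0.193, 0.981, -0.001], [-0.01, -0.003, -1.0]]
wrist_force: [-1.8, -12.2, 24.6]
gripper_width: 0.013
```

```bash
python3 - <<'E'
from h import *
import cv2
v=(.5838,.0951,.1935);s=manip.get_image("side");t=manip.get_image("top");w=manip.get_image("wrist")
cw=manip.camera_params("wrist")
for b in(.6,.76,.87):
    e=pose(v,(-.123*np.sin(b),.06,.19+.123*np.cos(b)));h=pose(v,(-.057*np.sin(b),.06,.19+.057*np.cos(b)))
    print(b,[((proj(n,q)-o)*k).round() for n,q,o,k in(("side",e,[240,80],4),("side",h,[240,80],4))],proj(0,e,cw).round(),proj(0,h,cw).round())
cv2.imwrite("pics/c8.png",np.hstack([cv2.resize(s[80:180,240:340],(400,400),interpolation=cv2.INTER_CUBIC),w[0:400,120:520]]))
E
```

```text
0.6 [array([174., 167.]), array([209., 214.])] [313. 305.] [316. 295.]
0.76 [array([161., 190.]), array([203., 225.])] [314. 257.] [316. 280.]
0.87 [array([153., 207.]), array([200., 232.])] [314. 228.] [316. 271.]
```

View pics/c8.png

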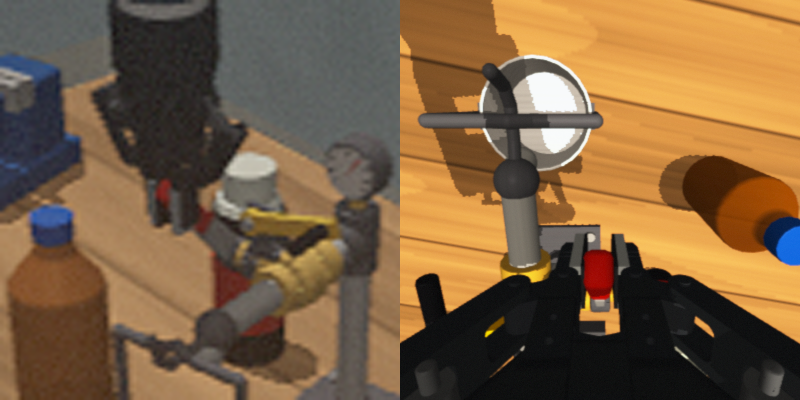

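Lever reads about 0.76–0.8 rad, with an axial push on it (Fz 25 N). Pull a little further straight forward and watch the force.

```bash
python3 -m crank '[[1,-0.04,-0.01,0,0],[1,-0.08,-0.015,0,0],[1,-0.13,-0.025,0,0],[1,-0.13,-0.025,0,0],[1,-0.13,-0.025,0,0]]'
```

```text
clock: 21.98
eef_pos: [0.5006, 0.1427, 0.2438]
orientation: [[-0.981, -0.193, 0.024], [-0.193, 0.981, 0.002], [-0.024, -0.003, -1.0]]
wrist_force: [28.8, -6.1, -8.0]
gripper_width: 0.0133
```

```bash
python3 -m crank '[[1,0,0,-0.03,0],[1,0,0,-0.06,0],[1,0,0,-0.1,0],[1,0,0,-0.1,0],[1,0,0,-0.1,0]]'; python3 - <<'E'
from h import *
import cv2
s=manip.get_image("side");w=manip.get_image("wrist")
cw=manip.camera_params("wrist");v=(.5838,.0951,.1935)
for b in(.7,.76,.82,.87):
  print(b,[proj(0,pose(v,(.004-r*np.sin(b),.0635,.19+r*np.cos(b))),cw).round() for r in(.123,.057)],[((proj("side",pose(v,(.0-r*np.sin(b),.06,.19+r*np.cos(b))))-[260,100])*8).round() for r in(.123,.057)])
cv2.imwrite("pics/c9.png",np.hstack([cv2.resize(s[100:150,260:310],(400,400),interpolation=cv2.INTER_CUBIC),cv2.resize(w[200:350,250:400],(400,400),interpolation=cv2.INTER_CUBIC)]))
E
```

```text
clock: 22.6
eef_pos: [0.4956, 0.1417, 0.2384]
orientation: [[-0.981, -0.193, 0.013], [-0.193, 0.981, -0.001], [-0.013, -0.003, -1.0]]
wrist_force: [5.1, -11.2, 17.5]
gripper_width: 0.0131
0.7 [array([322., 305.]), array([321., 305.])] [array([172., 202.]), array([250., 281.])]
0.76 [array([322., 286.]), array([321., 300.])] [array([162., 220.]), array([246., 289.])]
0.82 [array([322., 269.]), array([321., 294.])] [array([153., 238.]), array([242., 297.])]
0.87 [array([322., 255.]), array([321., 290.])] [array([146., 253.]), array([239., 304.])]
```

View pics/c9.png

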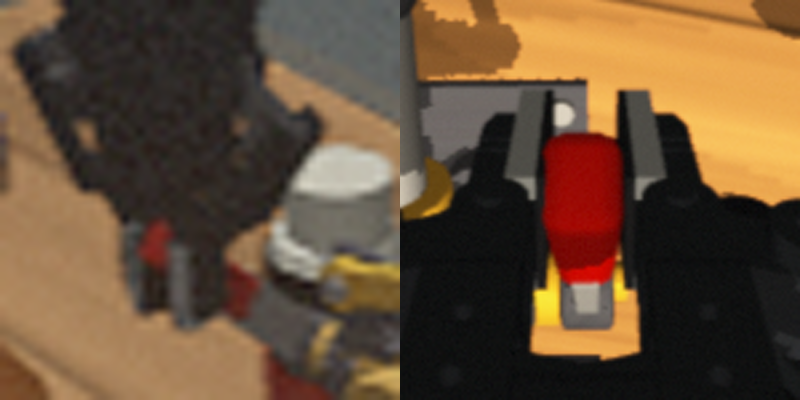

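```bash
python3 -m crank '[[1,-0.03,-0.005,-0.02,0],[1,-0.05,-0.01,-0.04,0],[1,-0.05,-0.01,-0.04,0],[1,-0.05,-0.01,-0.04,0]]';  python3 -m crank '[[1,-0.03,-0.005,-0.02,0],[1,-0.05,-0.01,-0.04,0],[1,-0.05,-0.01,-0.04,0],[1,-0.05,-0.01,-0.04,0]]'
```

```text
clock: 23.2
eef_pos: [0.4937, 0.1413, 0.2362]
orientation: [[-0.981, -0.193, 0.015], [-0.193, 0.981, -0.0], [-0.015, -0.003, -1.0]]
wrist_force: [8.2, -10.9, 14.8]
gripper_width: 0.0135
clock: 23.7
eef_pos: [0.492, 0.1409, 0.2342]
orientation: [[-0.981, -0.193, 0.018], [-0.193, 0.981, 0.001], [-0.018, -0.003, -1.0]]
wrist_force: [12.5, -10.3, 13.2]
gripper_width: 0.0134
```

```bash
python3 - <<'E'
from h import *
import cv2
w=manip.get_image("wrist");cw=manip.camera_params("wrist");v=(.5838,.0951,.1935)
h=cv2.cvtColor(w,cv2.COLOR_BGR2HSV);m=((h[...,0]<6)|(h[...,0]>174))&(h[...,1]>170)&(h[...,2]>60)
m[:, :290]=0;m[:,350:]=0
ys,xs=np.nonzero(m);print("red rows",ys.min(),ys.max(),"cols",xs.min(),xs.max(),len(ys))
for off in(0,.004):
 for b in(.7,.76,.82,.87,.92):
  q=[proj(0,pose(v,(off-r*np.sin(b)-k*np.cos(b),.0635,.19+r*np.cos(b)-k*np.sin(b))),cw)[1].round() for r in(.123,.057) for k in(.009,-.009)]
  print(off,b,q)
print(manip.sense()["wrist_force"],manip.sense()["clock"])
E
```

```text
red rows 250 310 cols 303 333 1602
0 0.7 [np.float64(288.0), np.float64(337.0), np.float64(294.0), np.float64(325.0)]
0 0.76 [np.float64(270.0), np.float64(316.0), np.float64(289.0), np.float64(319.0)]
0 0.82 [np.float64(254.0), np.float64(296.0), np.float64(283.0), np.float64(313.0)]
0 0.87 [np.float64(241.0), np.float64(281.0), np.float64(279.0), np.float64(308.0)]
0 0.92 [np.float64(229.0), np.float64(266.0), np.float64(275.0), np.float64(303.0)]
0.004 0.7 [np.float64(296.0), np.float64(345.0), np.float64(299.0), np.float64(330.0)]
0.004 0.76 [np.float64(278.0), np.float64(324.0), np.float64(294.0), np.float64(324.0)]
0.004 0.82 [np.float64(261.0), np.float64(304.0), np.float64(288.0), np.float64(318.0)]
0.004 0.87 [np.float64(249.0), np.float64(289.0), np.float64(284.0), np.float64(313.0)]
0.004 0.92 [np.float64(237.0), np.float64(274.0), np.float64(280.0), np.float64(308.0)]
[13.5457881  -9.3411142  13.29747954] 23.75
```

```bash
python3 -m crank '[[1,-0.03,-0.005,-0.03,0],[1,-0.05,-0.01,-0.05,0],[1,-0.05,-0.01,-0.05,0],[1,-0.05,-0.01,-0.05,0],[1,-0.05,-0.01,-0.05,0],[1,-0.05,-0.01,-0.05,0]]'; python3 - <<'E'
from h import *
import cv2
w=manip.get_image("wrist");cw=manip.camera_params("wrist");v=(.5838,.0951,.1935)
h=cv2.cvtColor(w,cv2.COLOR_BGR2HSV);m=((h[...,0]<6)|(h[...,0]>174))&(h[...,1]>170)&(h[...,2]>60)
m[:, :290]=0;m[:,350:]=0
ys,xs=np.nonzero(m);print("red rows",ys.min(),ys.max())
for off in(0,.004):
 for b in(.76,.82,.87,.92):
  print(off,b,[proj(0,pose(v,(off-r*np.sin(b)-k*np.cos(b),.0635,.19+r*np.cos(b)-k*np.sin(b))),cw)[1].round() for r,k in((.123,.009),(.057,-.009))])
# hanging can: rim/bow edge predictions in side image
s=manip.get_image("side");s4=cv2.imread("pics/s2.png")
vc=pose(v,(-.14,0,0));vc=[vc[0],vc[1],.1935]
p=proj("side",pose(vc,(0,0,.1035)));print("rim centre pred",p)
g=cv2.cvtColor(s,cv2.COLOR_BGR2HSV);r=((g[...,1]<50)&(g[...,2]>110)).astype(np.uint8);r[:150]=0;r[:,:240]=0;r[225:]=0;r[:,310:]=0
n,l,st,ce=cv2.connectedComponentsWithStats(r);k=1+st[1:,4].argmax();print("can blob",st[k],ce[k])
E
```

```text
clock: 24.5
eef_pos: [0.4919, 0.141, 0.2337]
orientation: [[-0.981, -0.193, 0.025], [-0.193, 0.981, 0.002], [-0.025, -0.003, -1.0]]
wrist_force: [15.7, -9.9, 27.2]
gripper_width: 0.013
red rows 250 310
0 0.76 [np.float64(272.0), np.float64(319.0)]
0 0.82 [np.float64(255.0), np.float64(313.0)]
0 0.87 [np.float64(242.0), np.float64(308.0)]
0 0.92 [np.float64(230.0), np.float64(303.0)]
0.004 0.76 [np.float64(280.0), np.float64(325.0)]
0.004 0.82 [np.float64(263.0), np.float64(319.0)]
0.004 0.87 [np.float64(250.0), np.float64(314.0)]
0.004 0.92 [np.float64(238.0), np.float64(309.0)]
rim centre pred [285.51717308 192.71789788]
can blob [267 183  32  38 812] [284.59236453 200.24014778]
```

The last 4 mm command moved the tool only about 0.5 mm and raised the pull to about 30 N, so the lever is on its stop. The can is still at its hanging place, so I'm handing in.

```bash
python3 -c "
from workcell import manip
print(manip.sign_off())"
```

```text
the job is handed in; nothing more can be done
None
```

I hung the small aluminium can on the hook, flipped the yellow catch over by its pin, and pulled the red lever to its stop. I handed in at about 24.5 s while still holding the lever open; `sign_off` reports no verdict.

**Lever:** In the last pull, 4 mm of command gave only 0.5 mm of motion and the force rose to about 30 N, so I take it to be on the stop. The wrist image fits 0.84–0.87 rad, while the tool's travel suggests about 0.9. These disagree slightly, but both are above 0.76.

**Catch:** It was seen lying over the valve, within a few pixels of the 2.9 rad position. I did not check it again after pulling the lever, beyond seeing it over in the side pictures.

**Can:** The last side picture has it at the predicted hanging place to about 1 px. I did not measure its tilt or speed.

**Bystanders:** The bottle, spray can and spanner were never approached closely and looked unmoved in the pictures. I did not measure their positions again.

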